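Wipe scrap prints off a sprung printer bed with a scraper block

TASK

Clear the three scrap prints off the printer bed: set the scraper block on the bed behind them (at the end away from the blue tray), press it down lightly - with about 5 N (half a kilo) all the way, never hard, because the bed floats on springs - and wipe along the bed so that all three drop off its open end into the tray. Push the scraps with the block only, not with the fingers, then stand the block upright on the open bench top, and leave the glue bottle, the yellow tape and the pliers where they are.

Things in the scene. Friction and masses are not known exactly. Their poses are not given: they have to be found in the camera images.
- bed: Printer bed with catch tray, fixed. Origin on the bench top (z = 0) under the middle of the black plate; y is the wiping direction, to the blue tray; x is across. The level plate is 146 mm wide (x -73 to 73) between side rims 8 mm wide and 8 mm high, and 170 mm long (y -85 to 85), open and rimless at both ends. Its surface lies anywhere from 43 to 54 mm above the bench (not known beforehand).
- plate_rear (a point): Point on the bench top (z = 0) under the middle of the plate's rear edge, the end away from the tray; axes as the bed. The plate is carried on springs: it sinks straight down about 1 mm for each 3 N pressed and bottoms after 8 mm. The scraps leave at least 30 mm of it free at this end.
- tray_mid (a point): Centre of the floor of the blue catch tray (4 mm above the bench), 129 mm along y from the bed's origin; axes as the bed. The tray is open above and measures 94 mm (y) by 168 mm (x) inside; side walls 40 mm, far wall 56 mm high; its near wall, 26 mm, lies under the plate's edge.
- scraper: Scraper block, loose, 0.16 to 0.26 kg, standing upright on the bench on the robot's side of the bed. Origin at the centre of its flat sole; z up, x along its length, y across its thickness. Red foot 130 x 24 x 30 mm; above it a wooden grip 96 mm long, 22 mm thick (y), its top 85 mm above the sole. Front and back are alike. It fits between the bed's rims with 8 mm to spare at each end.
- scraper_mid (a point): The same block's centre, half-way up: 42.5 mm above its sole. Axes as the block.
- scrap_orange: Orange flat printed strip on the plate, loose, 70 x 22 mm (along its x, y), 20 g, origin at its centre. The three strips differ in thickness, from 5 to 12 mm (not known beforehand).
- scrap_blue: Blue flat printed strip on the plate, loose, 62 x 28 mm (along its x, y), 20 g, origin at its centre. The three strips differ in thickness, from 5 to 12 mm (not known beforehand).
- scrap_white: White flat printed strip on the plate, loose, 80 x 18 mm (along its x, y), 20 g, origin at its centre. The three strips differ in thickness, from 5 to 12 mm (not known beforehand).
- glue_bottle: Bystander: white glue bottle with a red needle cap, 36 mm wide, 96 mm tall, upright on the bench, loose. Origin at the centre of its underside.
- yellow_tape: Bystander: roll of yellow tape, 60 mm across, 18 mm high, flat on the bench, loose. Origin at the centre of its underside.
- pliers: Bystander: blue-handled pliers, 49 x 175 x 11 mm, flat on the bench, loose. Origin at the centre of its underside.
- lamp_elbow (a point): Obstacle: top of the elbow of the fixed desk lamp, 0.48 m above the bench. Its pole runs straight down from there to a foot on the bench at x 0.34, y -0.10; its other arm runs down to a long level shade at x 0.39 to 0.48, y 0 to 0.60, height 0.21 to 0.27. Keep the arm clear: draw the hand in and up before swinging past it.

How it is judged:
On the way, in this order (a step that is already met when the one before it is completed fails the run):
1. the block is pressed lightly on the plate behind the scraps, which still lie on the plate (contact force between scraper and bed between 2 and 15 N and height (world z) of scraper_mid between 0.075 and 0.105 m and y of scraper_mid in the frame of bed between -0.095 and -0.05 m and x of scraper_mid in the frame of bed between -0.03 and 0.03 m and height (world z) of each of scrap_orange, scrap_blue, scrap_white above 0.04 m and y of each of scrap_orange, scrap_blue, scrap_white in the frame of bed below 0.085 m), for 0.2 s.
2. wiping: the block has come to the tray half of the plate, still pressed lightly on it (contact force between scraper and bed between 2 and 15 N and height (world z) of scraper_mid between 0.075 and 0.105 m and y of scraper_mid in the frame of bed between 0.02 and 0.085 m), for 0.1 s.
3. all three scraps have dropped into the tray (y of scrap_orange in the frame of bed between 0.083 and 0.178 m and x of scrap_orange in the frame of bed between -0.085 and 0.085 m and height (world z) of each of scrap_orange, scrap_blue, scrap_white below 0.04 m and y of scrap_blue in the frame of bed between 0.083 and 0.178 m and x of scrap_blue in the frame of bed between -0.085 and 0.085 m and y of scrap_white in the frame of bed between 0.083 and 0.178 m and x of scrap_white in the frame of bed between -0.085 and 0.085 m), for 0.2 s.
At the end, for the whole second after the job is handed in: all three scraps lie inside the blue tray (centres within its walls and lower than 40 mm), at rest; the scraper block stands released, upright within 0.15 rad, on the bench top (all of step 3 and linear speed of each of scrap_orange, scrap_blue, scrap_white, scraper below 0.03 m/s and height (world z) of scraper_mid below 0.05 m and angle between scraper_mid's own z axis and vertical below 0.15 rad); the robot touches nothing.
It fails at once if the block presses on the bed with more than 22 N (contact force between scraper and bed above 22 N).
It fails at once if the fingers push a scrap (contact force between the fingers and scrap_orange above 0.5 N or contact force between the fingers and scrap_blue above 0.5 N or contact force between the fingers and scrap_white above 0.5 N).
It fails at once if the glue bottle moved more than 20 mm or tipped over (distance of glue_bottle from where it was at the start of the episode above 0.02 m or angle between glue_bottle's own z axis and vertical above 0.5 rad).
It fails at once if the roll of yellow tape moved more than 20 mm or tipped over (distance of yellow_tape from where it was at the start of the episode above 0.02 m or angle between yellow_tape's own z axis and vertical above 0.5 rad).
It fails at once if the pliers moved more than 20 mm or tipped over (distance of pliers from where it was at the start of the episode above 0.02 m or angle between pliers's own z axis and vertical above 0.5 rad).
It also fails if it takes over 70 s, if anything falls off the work surface, if the arm or the gripper's body presses on something with over 40 N, if the wrist force passes 120 N, or if a joint passes its speed limit or range.

ROBOT

A 6-joint arm with a two-finger parallel gripper is mounted at the origin on a cart in front of the work surface, level with it; the furniture and walls round the work are solid. World frame = base frame: x ahead of the robot, y to its left, z up, the work surface at z = 0. Lengths are in m, angles in rad, forces in N, time in s.
With the tool pointing down it reaches from about 0.35 to 0.975 m from the base axis. Payload 4.9 kg.
Tool frame: the origin (TCP) lies on the mounting face of the last link; the fingertips stand 173 mm ahead of it and the grasp point (between the pads) lies ctrl.pinch_z ahead of it (ctrl.pinch_z is the distance from the TCP to the grasp point, in m); z points along the fingers, y is the line along which they close (so a half turn about z gives the same grasp; the last joint's range is limited). The gripper opens to 85 mm and grips with 20 to 120 N. Pads are 22 mm wide; open, the fingers measure 114 mm over their backs; the gripper's body (76 mm by 85 mm) begins 54 mm behind the grasp point. The pads swing forward as they close: fully open they stand 13 mm farther back than shut.
Start: joints at [-1.412, 0.053, 1.613, -0, 1.476, -0.119], TCP at [0.171, -0.601, 0.405] pointing down, gripper open.
Joint ranges: [-3.01, 3.01], [-1.01, 2.22], [0.06, 2.58], [-1.02, 4.17], [0.09, 2.62], [-3.14, 3.14]. Speed limits (rad/s): [2.57, 2.57, 3.14, 3.14, 3.14, 3.14].

INTERFACE

Orientations are given as a rotation vector (axis times angle).
In Python, from station import telemetry, eyes, ctrl gives the robot as it stands.
- The arm moves only by the tool apply_moves, never from a script. Its argument "plan" is a list of rows, each a list of 5 numbers: the finger opening in m, from 0 to 0.0854, then the shift along the tool's x, y, z in m, then the turn about the tool's z in rad. In form: [[jaw, x, y, z, roll], ...]. A call has 1 to 12 rows; each row is the pose to reach, as a shift and turn from the pose commanded when the call began, along the tool's axes at that moment; what a row does not reach only later rows make up. A row lasts 1/12 s, in which the tool goes at most 41.7 mm and 7.16 degrees, less where a joint would pass 70% of its speed; a pose out of reach is approached as far as the arm can. A call with a gripper value outside its range is refused whole. The fingers move at their own pace and stop on an object; "newtons" is the grip in N (left out, the last holds). Time passes only in rows, so rows that repeat a pose let the fingers close. It gives the time, the measured TCP pose, the force, the opening and the grip force at its end, in the units of the state.
- telemetry.get_obs(): the state, without advancing time (a new reading comes with each control period).
- eyes.get_image(name): name is "scene" or "top" or "wrist"; returns a dict with "img" (480x640x3 uint8, blue, green, red), "range_z" (480x640 float32, m along the optical axis (not along the pixel's ray), 0 where there is no reading), "K" (3x3 intrinsics, pixels), "pose" (4x4, takes a point from camera to world coordinates); the wrist camera has in their place "hand_eye" (4x4, takes a point from camera to tool coordinates, whose origin is the TCP and whose axes are the flange's). Camera axes: x right, y down, z forward; pixel columns grow to the right and rows downward; lengths in m; the calibration is good to about 2 mm. A picture is of the moment at which its call begins: read the wrist's pose just before it.
- ctrl.finish_job(): hands the job in; it is judged then, once.
Trained networks look in a picture, given as the dict that the camera call returned (one of the last four; its "shot" number tells which), for a name from the list of things; names that differ only in an ending like _2 or _b are one class to them, and where a whole thing is asked for, a point or a joint stands for the part that bears it (a point fixed in the world has none). Each returns a list of dicts, best first, with "confidence" (0 to 1); they miss things now and then, are a little off and sometimes report something else, mostly with a low value. They report only what shows in the picture. A call takes as long as a camera call.
- eyes.search_frame(thing, picture): "box" ([left, top, right, bottom] in pixels, round what is visible of it).
- eyes.outline_of(thing, picture): "region" (480x640 bool, what is visible of it) and "box" ([left, top, right, bottom] in pixels, round what is visible of it).
- eyes.tip_of(thing, picture): "point" ([column, row] in pixels: a listed point, or the origin of a listed thing).
The state is a dict: "t": time; "q": joint angles; "dq": joint speeds; "effort": joint torques, N m; "tool_pos": TCP position; "tool_rot": TCP orientation; "contact_force": force on the tool from outside, world axes, zero at the start; "wrist_torque": the same for the moment, N m; "opening": finger opening in m; "grip_force": force on a finger pad.
Only numpy, scipy, OpenCV 4.12 (cv2) and the standard library are available. Lean on these libraries where they do the work, as an engineer would, in place of code of your own. Each camera call takes 0.05 s, during which the arm holds its last target. There are 200 camera calls.

## Working session

There is one attempt and no reset: what is moved stays moved. The work goes in short steps, Python scripts to look and compute and a tool call to move; the robot and the scene stay as the last step left them, time stands still between calls to the robot, and variables do not carry over. Pictures are saved under pics/ and viewed, at most 10 in all, crops included, and the job is handed in when it is done.

Besides the shell and the picture viewer there is one more tool, called after "Call:" by a JSON object that holds its "name" and its "arguments", one argument or row to a line. apply_moves: Moves the arm, as the interface text tells. Its arguments: {"type":"object","properties":{"plan":{"type":"array","items":{"type":"array","items":{"type":"number"}}},"newtons":{"type":"number"}},"required":["plan"]}

```bash
mkdir -p pics
cat > h.py <<'E'
import numpy as np, cv2
from scipy.spatial.transform import Rotation as R
from station import telemetry, eyes, ctrl
def T():
    o=telemetry.get_obs(); M=np.eye(4); M[:3,:3]=R.from_rotvec(o['tool_rot']).as_matrix(); M[:3,3]=o['tool_pos']; return M,o
def shot(n):
    M,o=T(); p=eyes.get_image(n)
    p['W']=np.array(p['pose']) if 'pose' in p else M@np.array(p['hand_eye'])
    return p
def cloud(p,mask=None):
    z=p['range_z']; m=z>0
    if mask is not None: m&=mask
    v,u=np.nonzero(m); d=z[v,u]; K=np.array(p['K'])
    c=np.c_[(u-K[0,2])/K[0,0]*d,(v-K[1,2])/K[1,1]*d,d]
    return c@p['W'][:3,:3].T+p['W'][:3,3]
NAMES=['bed','scraper','scrap_orange','scrap_blue','scrap_white','glue_bottle','yellow_tape','pliers']
E
python3 - <<'E'
from h import *
M,o=T(); print(o); print(M.round(3),ctrl.pinch_z)
ims=[]
for n in ['scene','top']:
    p=shot(n); print(n,p['W'].round(3).tolist(),np.array(p['K']).round(1).tolist())
    cv2.imwrite(f'pics/{n}1.png',p['img'])
    for t in NAMES:
        r=eyes.outline_of(t,p)
        if not r: print(t,None); continue
        r=r[0]; c=cloud(p,r['region'])
        if len(c)<5: print(t,'few');continue
        (cx,cy),(w,h),a=cv2.minAreaRect(c[:,:2].astype(np.float32))
        print(t,round(r['confidence'],2),r['box'],'med',np.median(c,0).round(3),'z5-95',np.percentile(c[:,2],[5,95]).round(3),'rect',np.round([cx,cy,w,h,a],3))
E
```

```text
{'t': 0.0, 'q': array([-1.41203792e+00,  5.33262921e-02,  1.61427927e+00, -2.02813774e-06,
        1.47603092e+00, -1.18983503e-01]), 'dq': array([ 0.00012528, -0.0011307 ,  0.00093082, -0.00042689,  0.00083557,
       -0.00035222]), 'effort': array([ 7.10850218e-04, -3.93672359e+01, -3.70180607e+01, -1.14788912e-05,
        7.00141987e-03, -4.70351139e-06]), 'tool_pos': array([ 0.17133211, -0.60077359,  0.40349042]), 'tool_rot': array([-3.10932452e+00, -4.34592488e-01,  6.69702729e-05]), 'contact_force': array([ 0.35238455, -0.31942408, -0.08085677]), 'wrist_torque': array([ 0.0129575 ,  0.01578126, -0.02458287]), 'grip_force': 0.0, 'opening': 0.08521159694769977}
[[ 0.962  0.274 -0.     0.171]
 [ 0.274 -0.962  0.002 -0.601]
 [ 0.    -0.002 -1.     0.403]
 [ 0.     0.     0.     1.   ]] 0.1547
scene [[0.54, -0.409, 0.736, -0.41], [-0.842, -0.255, 0.476, -0.774], [-0.008, -0.876, -0.482, 0.864], [0.0, 0.0, 0.0, 1.0]] [[483.5, 0.0, 315.4], [0.0, 483.5, 246.2], [0.0, 0.0, 1.0]]
bed 0.87 [278.2, 276.7, 388.8, 349.3] med [ 0.554 -0.202  0.044] z5-95 [0.003 0.055] rect [ 0.578 -0.172  0.3
[... 1574 characters left out ...]
  0.054] z5-95 [0.044 0.061] rect [ 5.5000e-01 -1.8700e-01  3.0000e-02  6.3000e-02  8.2832e+01]
scrap_white 0.68 [314.9, 209.3, 318.1, 235.5] med [ 0.564 -0.232  0.057] z5-95 [0.047 0.067] rect [ 5.6800e-01 -2.3100e-01  2.1000e-02  8.2000e-02  8.5359e+01]
glue_bottle 0.5 [248.6, 245.8, 261.5, 255.9] med [ 0.475 -0.027  0.061] z5-95 [0.028 0.091] rect [ 4.7800e-01 -2.5000e-02  3.2000e-02  3.4000e-02  8.4928e+01]
yellow_tape 0.68 [393.9, 272.7, 414.5, 293.3] med [ 0.375 -0.518  0.017] z5-95 [-0.001  0.028] rect [ 0.375 -0.52   0.062  0.064 55.881]
pliers 0.83 [216.1, 203.5, 238.8, 236.2] med [0.595 0.074 0.01 ] z5-95 [-0.002  0.02 ] rect [6.0600e-01 7.9000e-02 5.3000e-02 1.3400e-01 7.3376e+01]
```

Run:
```python
import cv2
a=cv2.imread('pics/top1.png')[190:310,200:430]; b=cv2.imread('pics/scene1.png')[240:430,220:460]
a=cv2.resize(a,(780,407),interpolation=3); cv2.imwrite('pics/t2.png',a)
cv2.imwrite('pics/s2.png',cv2.resize(b,(720,570),interpolation=3))
```

```text
(no output)
```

View pics/t2.png

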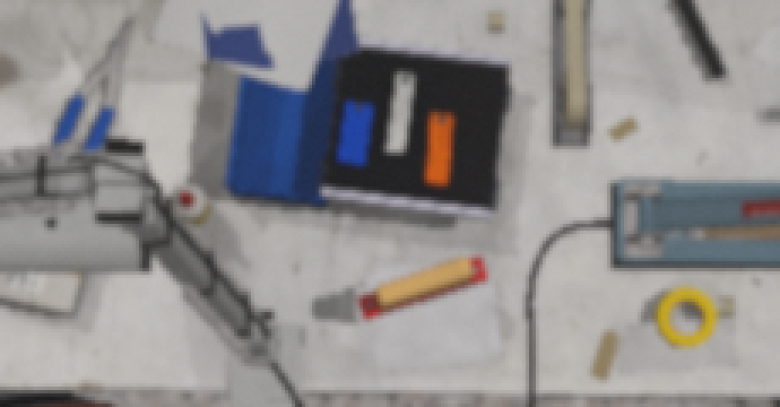

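View pics/s2.png

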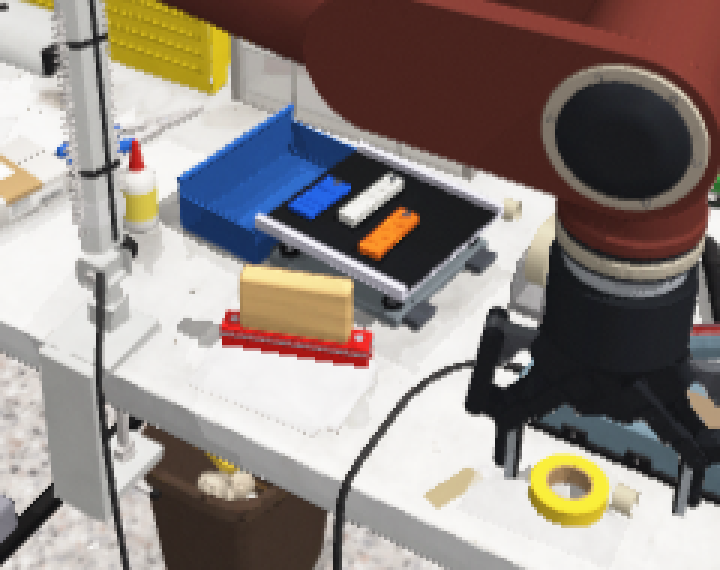

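The top view shows the tray at left (world +y), the plate to its right with blue (355,135), white (400,110) and orange (440,150), and the block at (425,288), turned about 19°. The lamp pole is close to the line from the base to the tray end of the bed. Next I'll check the arm's height there and fit the plate.

Run:
```python
from h import *
p=shot('scene'); c=cloud(p); M,o=T()
# forearm profile along base yaw direction
a=o['q'][0]; d=np.array([np.cos(a),np.sin(a)]); n=np.array([-d[1],d[0]])
r=c[:,:2]@d; l=c[:,:2]@n
for rr in np.arange(-.1,.8,.05):
    m=(abs(r-rr)<.02)&(abs(l)<.2)&(c[:,2]>.15)
    if m.sum()>20: print('r',rr.round(2),'n',m.sum(),'z',np.percentile(c[m,2],[1,50,99]).round(3),'lat',np.percentile(l[m],[1,50,99]).round(3))
# plate: dark points
for nme in ['top','scene']:
    p=shot(nme) 
    g=p['img'].max(2)<60
    g=cv2.erode(g.astype(np.uint8),np.ones((2,2)))>0
    k=cloud(p,g); m=(k[:,2]>.03)&(k[:,2]<.065)&(k[:,0]>.4)&(k[:,0]<.7)&(k[:,1]>-.4)&(k[:,1]<-.05)
    k=k[m]; print(nme,len(k),np.median(k,0).round(4),[np.round(x,3) for x in cv2.minAreaRect(k[:,:2].astype(np.float32))],np.percentile(k[:,2],[5,50,95]).round(4))
    for t in ['bed','plate_rear','tray_mid','scraper_mid','scraper']:
        r_=eyes.tip_of(t,p)
        if r_:
            u,v=r_[0]['point']; zz={'scraper_mid':.0425}.get(t,.004 if t=='tray_mid' else 0)
            ray=p['W'][:3,:3]@np.array([(u-p['K'][0][2])/p['K'][0][0],(v-p['K'][1][2])/p['K'][1][1],1]); s=(zz-p['W'][2,3])/ray[2]
            print(t,round(r_[0]['confidence'],2),(p['W'][:3,3]+s*ray).round(4))
```

```text
r -0.05 n 378 z [0.231 0.309 0.668] lat [-0.096 -0.029  0.156]
r 0.0 n 4245 z [0.163 0.323 0.718] lat [-0.097  0.004  0.156]
r 0.05 n 12435 z [0.159 0.302 0.717] lat [-0.09   0.031  0.197]
r 0.1 n 1452 z [0.603 0.669 0.698] lat [0.022 0.033 0.093]
r 0.15 n 1459 z [0.588 0.653 0.681] lat [0.022 0.033 0.097]
r 0.2 n 1526 z [0.574 0.638 0.666] lat [0.022 0.033 0.093]
r 0.25 n 1578 z [0.56  0.623 0.651] lat [0.022 0.033 0.092]
r 0.3 n 1655 z [0.544 0.608 0.636] lat [0.023 0.033 0.093]
r 0.35 n 1744 z [0.529 0.592 0.62 ] lat [0.023 0.033 0.093]
r 0.4 n 1785 z [0.514 0.576 0.604] lat [0.024 0.035 0.091]
r 0.45 n 1720 z [0.505 0.561 0.587] lat [0.018 0.037 0.089]
r 0.5 n 2407 z [0.486 0.547 0.568] lat [0.016 0.02  0.125]
r 0.55 n 2924 z [0.268 0.524 0.559] lat [0.016 0.021 0.126]
r 0.6 n 4164 z [0.309 0.503 0.556] lat [0.007 0.04  0.125]
r 0.65 n 3894 z [0.264 0.487 0.551] lat [0.009 0.052 0.124]
r 0.7 n 243 z [0.291 0.322 0.35 ] lat [0.068 0.071 0.093]
top 1193 [ 0.568  -0.2594  0.048 ] [array([ 0.559, -0.247]), array([0.167, 0.137]), np.float64(82.814)] [0.0398 0.048  0.056 ]
bed 0.78 [ 0.5577 -0.2441  0.    ]
plate_rear 0.69 [ 0.5426 -0.3399  0.    ]
tray_mid 0.64 [ 0.5644 -0.122   0.004 ]
scraper_mid 0.87 [ 0.3947 -0.2475  0.0425]
scraper 0.61 [ 0.3986 -0.2449  0.    ]
scene 928 [ 0.5636 -0.284   0.0469] [array([ 0.563, -0.248]), array([0.163, 0.135]), np.float64(83.326)] [0.0442 0.0469 0.0498]
bed 0.79 [ 0.5653 -0.2435  0.    ]
plate_rear 0.72 [ 0.5577 -0.3301  0.    ]
tray_mid 0.57 [ 0.5774 -0.1162  0.004 ]
scraper_mid 0.56 [ 0.4118 -0.2468  0.0425]
scraper 0.89 [ 0.4013 -0.2474  0.    ]
```

Call:
{"name": "apply_moves", "arguments": {
  "plan": [
    [0.085,0.026,-0.023,0,0.12],
    [0.085,0.052,-0.046,0,0.24],
    [0.085,0.08,-0.07,0,0.36],
    [0.085,0.11,-0.094,0,0.48],
    [0.085,0.14,-0.118,0,0.6],
    [0.085,0.168,-0.142,0,0.72],
    [0.085,0.195,-0.166,0,0.84],
    [0.085,0.22,-0.19,0,0.96],
    [0.085,0.245,-0.214,0,1.08],
    [0.085,0.27,-0.236,0,1.2],
    [0.085,0.295,-0.256,0,1.32],
    [0.085,0.313,-0.272,0,1.44]
  ]
}}

```text
t: 2.55
tool_pos: [0.3986, -0.2517, 0.405]
tool_rot: [-2.623, 1.728, -0.001]
contact_force: [-0.1, -0.8, -0.4]
opening: 0.0849
grip_force: 0.0
```

```bash
cat > m.py <<'E'
from h import *
M,o=T(); print(M.round(4).tolist(),o['q'].round(4).tolist(),o['t'],o['contact_force'])
p=shot('wrist'); cv2.imwrite('pics/w%d.png'%(o['t']*100),p['img']); print('pics/w%d.png'%(o['t']*100))
for t in ['scraper','bed','scrap_orange','scrap_blue','scrap_white']:
    r=eyes.outline_of(t,p)
    if not r: print(t,None); continue
    r=r[0]; c=cloud(p,r['region'])
    if len(c)<5: continue
    if t=='scraper': c=c[(c[:,2]>.07)]
    x=cv2.minAreaRect(c[:,:2].astype(np.float32)); print(t,round(r['confidence'],2),r['box'],'z',np.percentile(c[:,2],[5,50,95]).round(4),'rect',[np.round(y,4) for y in x])
    for q in eyes.tip_of(t,p)[:1]: print('  tip',q)
E
python3 m.py
```

```text
[[0.3949, -0.9187, 0.0009, 0.3986], [-0.9187, -0.3949, -0.0002, -0.2517], [0.0005, -0.0008, -1.0, 0.405], [0.0, 0.0, 0.0, 1.0]] [-0.7215, -0.3295, 1.9575, 0.0005, 1.5128, 2.0142] 2.55 [-0.14539972 -0.7744333  -0.4212325 ]
pics/w254.png
scraper 0.74 [302.1, 117.8, 339.1, 265.8] z [0.0822 0.0846 0.0859] rect [array([ 0.4037, -0.2555]), array([0.022 , 0.0949]), np.float64(19.0783)]
  tip {'point': [318.1, 191.4], 'confidence': 0.65}
bed 0.85 [2.3, 1.0, 275.3, 346.4] z [0.0035 0.0464 0.0544] rect [array([ 0.5855, -0.1799]), array([0.3221, 0.2028]), np.float64(83.1648)]
  tip {'point': [162.9, 128.2], 'confidence': 0.82}
scrap_orange 0.67 [123.8, 82.6, 217.8, 151.7] z [0.05   0.0547 0.056 ] rect [array([ 0.5406, -0.2689]), array([0.025, 0.074]), np.float64(86.4139)]
  tip {'point': [171.9, 116.5], 'confidence': 0.87}
scrap_blue 0.7 [85.5, 175.1, 166.1, 234.9] z [0.0508 0.0523 0.0536] rect [array([ 0.5541, -0.1868]), array([0.0284, 0.0621]), np.float64(83.0781)]
  tip {'point': [127.7, 203.5], 'confidence': 0.72}
scrap_white 0.96 [58.4, 111.1, 165.6, 178.1] z [0.0494 0.0572 0.0586] rect [array([ 0.5775, -0.2297]), array([0.0226, 0.0864]), np.float64(82.6836)]
  tip {'point': [115.4, 144.9], 'confidence': 0.68}
```

Call:
{"name": "apply_moves", "arguments": {
  "plan": [
    [0.085,0.0055,-0.0025,0.03,0.073],
    [0.085,0.0055,-0.0025,0.065,0.073],
    [0.085,0.0055,-0.0025,0.1,0.073],
    [0.085,0.0055,-0.0025,0.135,0.073],
    [0.085,0.0055,-0.0025,0.165,0.073],
    [0.085,0.0055,-0.0025,0.184,0.073],
    [0.085,0.0055,-0.0025,0.184,0.073],
    [0.085,0.0055,-0.0025,0.184,0.073]
  ]
}}

```text
t: 3.77
tool_pos: [0.4018, -0.2577, 0.2199]
tool_rot: [-2.563, 1.817, 0.004]
contact_force: [0.9, 0.0, 0.4]
opening: 0.0848
grip_force: 0.0
```

Run:
```python
from h import *
M,o=T(); P=[([-1.41203792,.0533263,1.61427927],[.17133211,-.60077359,.40349]),([-.7215,-.3295,1.9575],[.3986,-.2517,.405]),(list(o['q'][:3]),list(o['tool_pos']))]
print(M.round(4).tolist(),o['q'].round(4),o['contact_force'])
A=[];b=[]
for q,t in P:
    s=q[1]+q[2]; R_=np.sqrt(t[0]**2+t[1]**2-.0742**2)
    A+=[[np.sin(q[1]),np.sin(s),np.cos(s),0],[np.cos(q[1]),np.cos(s),-np.sin(s),1]]; b+=[R_,t[2]]
x=np.linalg.lstsq(np.array(A),np.array(b),rcond=None); print(x[0],np.array(A)@x[0]-b, x[3])
# forearm profile here + lamp geometry
p=shot('scene'); c=cloud(p)
a=o['q'][0]; d=np.array([np.cos(a),np.sin(a)]); n=np.array([-d[1],d[0]]); r=c[:,:2]@d; l=c[:,:2]@n
for rr in np.arange(0,.5,.05):
    m=(abs(r-rr)<.015)&(abs(l-.07)<.1)&(c[:,2]>.15)
    if m.sum()>20: print('r',rr.round(2),m.sum(),'z',np.percentile(c[m,2],[1,50,99]).round(3),'lat',np.percentile(l[m],[1,50,99]).round(3))
for nm in ['scene','top']:
    p=shot(nm); c=cloud(p)
    for z0 in np.arange(.1,.56,.04):
        m=(abs(c[:,0]-.36)<.08)&(abs(c[:,1]+.10)<.09)&(abs(c[:,2]-z0)<.02)
        if m.sum()>8: print(nm,z0.round(2),m.sum(),np.percentile(c[m,0],[3,50,97]).round(3),np.percentile(c[m,1],[3,50,97]).round(3))
    cv2.imwrite(f'pics/{nm}3.png',p['img'])
```

```text
[[0.3311, -0.9436, -0.002, 0.4018], [-0.9436, -0.3311, 0.0018, -0.2577], [-0.0023, 0.0013, -1.0, 0.2199], [0.0, 0.0, 0.0, 1.0]] [-0.7263 -0.1084  2.0989 -0.      1.1538  2.0778] [0.94416389 0.03667585 0.44610502]
[0.4256846  0.60978815 0.09631214 0.13319027] [ 8.25576675e-06 -2.23830398e-05  3.72942038e-06 -4.28620166e-05
  1.09854440e-05  6.52450564e-05] [2.98053857 1.73911262 0.24875094 0.17320531]
r 0.0 4306 z [0.297 0.578 0.704] lat [-0.022  0.086  0.169]
r 0.05 2630 z [0.166 0.536 0.659] lat [-0.029  0.03   0.165]
r 0.1 1194 z [0.503 0.578 0.625] lat [0.023 0.032 0.081]
r 0.15 1085 z [0.467 0.542 0.589] lat [0.023 0.032 0.081]
r 0.2 972 z [0.434 0.507 0.554] lat [0.022 0.032 0.081]
r 0.25 877 z [0.398 0.471 0.518] lat [0.023 0.032 0.082]
r 0.3 826 z [0.154 0.431 0.481] lat [0.025 0.036 0.168]
r 0.35 743 z [0.337 0.4   0.441] lat [0.016 0.021 0.105]
r 0.4 700 z [0.312 0.372 0.407] lat [0.016 0.02  0.127]
r 0.45 1498 z [0.152 0.299 0.385] lat [0.008 0.042 0.122]
scene 0.1 254 [0.318 0.335 0.367] [-0.113 -0.101 -0.084]
scene 0.14 286 [0.323 0.342 0.383] [-0.103 -0.092 -0.077]
scene
[... 307 characters left out ...]
401 0.435] [-0.189 -0.033 -0.013]
scene 0.46 319 [0.282 0.408 0.433] [-0.178 -0.027 -0.013]
top 0.1 14 [0.345 0.356 0.366] [-0.107 -0.104 -0.1  ]
top 0.14 61 [0.323 0.345 0.381] [-0.103 -0.094 -0.08 ]
top 0.18 100 [0.328 0.349 0.389] [-0.093 -0.084 -0.073]
top 0.22 94 [0.338 0.361 0.401] [-0.083 -0.073 -0.063]
top 0.26 102 [0.348 0.366 0.409] [-0.073 -0.063 -0.052]
top 0.3 115 [0.358 0.378 0.418] [-0.069 -0.054 -0.037]
top 0.34 102 [0.372 0.386 0.417] [-0.182 -0.047 -0.028]
top 0.38 157 [0.33  0.394 0.426] [-0.188 -0.041 -0.019]
top 0.42 563 [0.3   0.341 0.418] [-0.189 -0.162 -0.022]
top 0.46 466 [0.281 0.299 0.432] [-0.18  -0.129 -0.012]
top 0.5 14 [0.426 0.433 0.437] [-0.038 -0.022 -0.013]
```

Call:
{"name": "apply_moves", "arguments": {
  "newtons": 50,
  "plan": [
    [0.085,-0.027,-0.002,0,0.003],
    [0.085,-0.027,-0.002,0,0.003],
    [0.04,-0.027,-0.002,0,0.003],
    [0.01,-0.027,-0.002,0,0.003],
    [0.01,-0.027,-0.002,0,0.003],
    [0.01,-0.027,-0.002,0,0.003],
    [0.01,-0.027,-0.002,0,0.003],
    [0.01,-0.027,-0.002,0,0.003],
    [0.01,-0.027,-0.002,0,0.003]
  ]
}}

```text
t: 4.67
tool_pos: [0.3954, -0.2319, 0.221]
tool_rot: [2.56, -1.82, 0.001]
contact_force: [-0.5, -0.2, 2.3]
opening: 0.0216
grip_force: 51.9
```

Run:
```python
from h import *
M,o=T(); print(M.round(4).tolist(),o['q'].round(3),o['t'],o['contact_force'],o['opening'],o['grip_force'])
# plate from wrist cam + scene
for nm in ['wrist','scene','top']:
    p=shot(nm); g=(p['img'].max(2)<70); c=cloud(p,g)
    m=(c[:,2]>.038)&(c[:,2]<.056)&(c[:,0]>.47)&(c[:,0]<.66)&(c[:,1]>-.36)&(c[:,1]<-.13); c=c[m]
    if len(c)<50: print(nm,'few'); continue
    x=cv2.minAreaRect(c[:,:2].astype(np.float32)); print(nm,len(c),np.median(c[:,2]),[np.round(y,4) for y in x])
    for t in ['bed']:
        r=eyes.outline_of(t,p)[0]; c=cloud(p,r['region']); c=c[(c[:,2]>.04)&(c[:,2]<.065)]
        k=c[(c[:,2]>.05)]; print(nm,'bedtop',[np.round(y,4) for y in cv2.minAreaRect(c[:,:2].astype(np.float32))],np.percentile(c,[1,99],axis=0).round(4).tolist())
    if nm=='scene': cv2.imwrite('pics/s4.png',cv2.resize(p['img'][200:400,220:460],(720,600),interpolation=3))
```

```text
[[0.3286, -0.9445, 0.0004, 0.3954], [-0.9445, -0.3286, -0.0006, -0.2319], [0.0007, -0.0002, -1.0, 0.221], [0.0, 0.0, 0.0, 1.0]] [-0.693 -0.161  2.144 -0.     1.158  2.114] 4.6667 [-0.53770857 -0.2354662   2.31256816] 0.021631158917417646 51.91130518913269
wrist 34669 0.046751183555914066 [array([ 0.5152, -0.2399]), array([0.1672, 0.05  ]), np.float64(82.8906)]
wrist bedtop [array([ 0.5094, -0.2278]), array([0.1952, 0.0613]), np.float64(84.1931)] [[0.471, -0.3177, 0.0434], [0.529, -0.1585, 0.0552]]
scene 1151 0.04689416155232318 [array([ 0.5659, -0.2455]), array([0.169 , 0.1428]), np.float64(82.5429)]
scene bedtop [array([ 0.5641, -0.2001]), array([0.266 , 0.1744]), np.float64(83.1924)] [[0.4696, -0.3345, 0.041], [0.6439, -0.0639, 0.0581]]
top 1332 0.04763049310700751 [array([ 0.5596, -0.2478]), array([0.1689, 0.1441]), np.float64(82.9492)]
top bedtop [array([ 0.5628, -0.2002]), array([0.2667, 0.17  ]), np.float64(83.5932)] [[0.4706, -0.3339, 0.0404], [0.6389, -0.0672, 0.0633]]
```

View pics/w254.png

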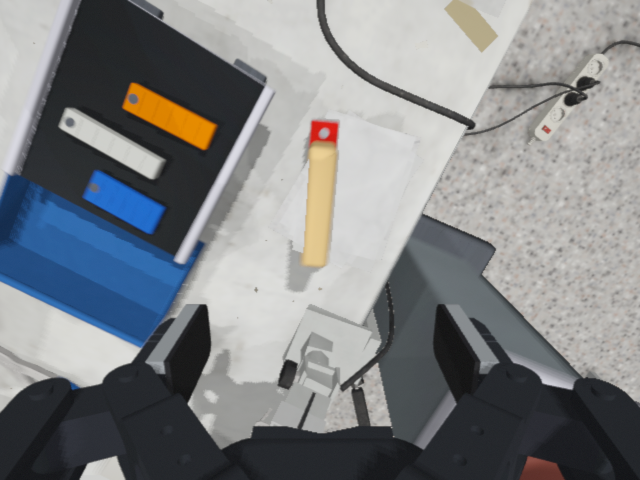

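Call:
{"name": "apply_moves", "arguments": {
  "plan": [
    [0.01,0,0,-0.03,0],
    [0.01,0,0,-0.06,0],
    [0.01,0.01,-0.01,-0.085,-0.12],
    [0.01,0.027,-0.024,-0.09,-0.24],
    [0.01,0.044,-0.038,-0.09,-0.36],
    [0.01,0.06,-0.052,-0.09,-0.48],
    [0.01,0.076,-0.066,-0.09,-0.6],
    [0.01,0.091,-0.08,-0.09,-0.72],
    [0.01,0.105,-0.092,-0.09,-0.84],
    [0.01,0.115,-0.099,-0.09,-0.96],
    [0.01,0.118,-0.101,-0.09,-1.08],
    [0.01,0.118,-0.101,-0.09,-1.112]
  ]
}}

```text
t: 5.97
tool_pos: [0.5297, -0.3098, 0.3089]
tool_rot: [-3.134, 0.187, 0.004]
contact_force: [-0.1, 0.4, -1.8]
opening: 0.0215
grip_force: 51.6
```

```bash
cat > b.py <<'E'
from h import *
M,o=T(); print(M.round(4).tolist(),o['q'].round(3),o['t'],o['contact_force'],o['wrist_torque'],o['opening'],o['grip_force'])
th=np.radians(82.9); yd=np.array([np.cos(th),np.sin(th)]); xd=np.array([yd[1],-yd[0]]); C=np.array([.5627,-.246])
f=lambda c: np.array([(c-C)@xd,(c-C)@yd])
for nm in ['top','scene','wrist']:
    p=shot(nm); cv2.imwrite(f"pics/{nm}{o['t']*100:.0f}.png",p['img'])
    for t in ['scraper','scrap_orange','scrap_blue','scrap_white']:
        r=eyes.outline_of(t,p)
        if not r: print(nm,t,None); continue
        c=cloud(p,r[0]['region']); 
        if len(c)<5: continue
        x=cv2.minAreaRect(c[:,:2].astype(np.float32)); print(nm,t,round(r[0]['confidence'],2),'z',np.percentile(c[:,2],[5,50,95]).round(3),'bedxy',f(np.array(x[0])).round(4),np.round(x[1],3),round(x[2],1),[f(q).round(3).tolist() for q in cv2.boxPoints(x)] if t=='scraper' else '')
E
python3 b.py
```

```text
[[0.9929, -0.1189, -0.0024, 0.5297], [-0.1189, -0.9929, 0.0023, -0.3098], [-0.0027, -0.002, -1.0, 0.3089], [0.0, 0.0, 0.0, 1.0]] [-0.651  0.103  1.724  0.     1.318  1.039] 5.9667 [-0.06897768  0.37256349 -1.79809505] [0.04382215 0.08429805 0.0275961 ] 0.021479971098760157 51.57102048397064
top scraper 0.62 z [0.116 0.135 0.178] bedxy [-0.0532 -0.0615] [0.021 0.018] 56.8 [[-0.066, -0.067], [-0.05, -0.075], [-0.041, -0.056], [-0.056, -0.048]]
top scrap_orange 0.42 z [0.001 0.018 0.027] bedxy [-0.1548 -0.2919] [0.057 0.058] 54.6 
top scrap_blue 0.53 z [0.048 0.054 0.062] bedxy [-0.0087  0.059 ] [0.021 0.037] 78.7 
top scrap_white None
scene scraper 0.55 z [0.09  0.118 0.173] bedxy [ 0.0575 -0.0294] [0.267 0.087] 23.3 [[-0.08, -0.059], [-0.035, -0.135], [0.195, 0.0], [0.15, 0.076]]
scene scrap_orange 0.63 z [0.051 0.054 0.058] bedxy [-0.0413 -0.0274] [0.036 0.024] 3.3 
scene scrap_blue 0.6 z [0.049 0.052 0.055] bedxy [-0.0202  0.0556] [0.027 0.058] 80.9 
scene scrap_white 0.42 z [0.052 0.057 0.06 ] bedxy [0.0034 0.0142] [0.019 0.08 ] 86.8 
wrist scraper 0.92 z [0.119 0.174 0.175] bedxy [-0.0662 -0.0608] [0.04  0.267] 77.1 [[-0.201, -0.067], [0.065, -0.094], [0.069, -0.055], [-0.197, -0.027]]
wrist scrap_orange 0.59 z [0.053 0.055 0.056] bedxy [-0.0206 -0.0269] [0.022 0.07 ] 86.4 
wrist scrap_blue 0.57 z [0.05  0.052 0.053] bedxy [-0.017   0.0599] [0.033 0.065] 81.7 
wrist scrap_white 0.84 z [0.052 0.057 0.058] bedxy [0.0097 0.0162] [0.019 0.08 ] 82.8
```

Run:
```python
from h import *
a=cv2.imread('pics/wrist597.png'); b=cv2.imread('pics/scene597.png')[220:380,260:420]
cv2.imwrite('pics/c5.png',np.hstack([cv2.resize(a,(480,360)),cv2.resize(b,(320,320))[:, :].copy() if 0 else cv2.copyMakeBorder(cv2.resize(b,(320,320),interpolation=3),0,40,0,0,0)]))
# plate mask in wrist view now
p=shot('wrist'); g=p['img'].max(2)<70; c=cloud(p,g); m=(c[:,2]>.042)&(c[:,2]<.052)&(c[:,0]>.46)&(c[:,0]<.68)&(c[:,1]>-.36)&(c[:,1]<-.13); c=c[m]
print(np.median(c[:,2]),[np.round(y,4) for y in cv2.minAreaRect(c[:,:2].astype(np.float32))])
r=eyes.outline_of('scraper',p)[0]; c=cloud(p,r['region']); c=c[c[:,2]>.168]; print([np.round(y,4) for y in cv2.minAreaRect(c[:,:2].astype(np.float32))],len(c))
c=cloud(p,r['region']); c=c[(c[:,2]<.125)&(c[:,2]>.1)]; print([np.round(y,4) for y in cv2.minAreaRect(c[:,:2].astype(np.float32))],len(c),c.min(0),c.max(0))
```

```text
0.04664573284787592 [array([ 0.5616, -0.247 ]), array([0.1695, 0.1459]), np.float64(82.8726)]
[array([ 0.5552, -0.3117]), array([0.0221, 0.0957]), np.float64(82.9512)] 20501
[array([ 0.6104, -0.319 ]), array([0.0245, 0.0204]), np.float64(82.831)] 2953 [ 0.59881998 -0.33226627  0.11123171] [ 0.62173843 -0.30594031  0.12266784]
```

View pics/c5.png

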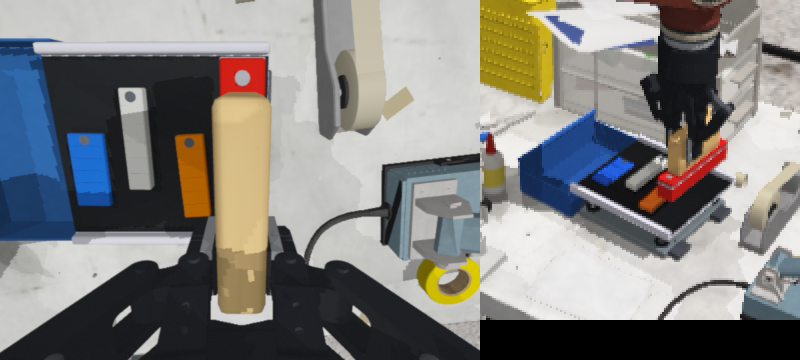

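The plate is at (0.5616, -0.247), z 0.0466, yaw 82.9°. The block is centred at bed x +2 mm, y -65 mm and the scraps lie clear ahead of it. I'll lower it in small steps.

Call:
{"name": "apply_moves", "arguments": {
  "plan": [
    [0.01,0,0,0.015,0],
    [0.01,0,0,0.03,0],
    [0.01,0,0,0.036,0],
    [0.01,0,0,0.038,0],
    [0.01,0,0,0.038,0],
    [0.01,0,0,0.038,0]
  ]
}}

```text
t: 7.32
tool_pos: [0.5296, -0.3099, 0.2734]
tool_rot: [3.135, -0.194, 0.001]
contact_force: [0.1, -0.6, -1.8]
opening: 0.0215
grip_force: 51.6
```

Call:
{"name": "apply_moves", "arguments": {
  "plan": [
    [0.01,0,0,0.002,0],
    [0.01,0,0,0.004,0],
    [0.01,0,0,0.004,0],
    [0.01,0,0,0.004,0]
  ]
}}

```text
t: 7.65
tool_pos: [0.5294, -0.3098, 0.2688]
tool_rot: [3.136, -0.194, 0.0]
contact_force: [-0.5, 0.4, -2.4]
opening: 0.0213
grip_force: 51.6
```

Call:
{"name": "apply_moves", "arguments": {
  "plan": [
    [0.01,0,0,0.001,0],
    [0.01,0,0,0.002,0],
    [0.01,0,0,0.002,0],
    [0.01,0,0,0.002,0]
  ]
}}

```text
t: 7.98
tool_pos: [0.5295, -0.3098, 0.267]
tool_rot: [3.135, -0.194, 0.001]
contact_force: [-0.0, -0.1, -0.3]
opening: 0.021
grip_force: 51.8
```

Call:
{"name": "apply_moves", "arguments": {
  "plan": [
    [0.01,0,0,0.001,0],
    [0.01,0,0,0.001,0],
    [0.01,0,0,0.001,0]
  ]
}}

```text
t: 8.23
tool_pos: [0.5295, -0.3099, 0.2662]
tool_rot: [3.135, -0.194, 0.001]
contact_force: [-0.6, 0.1, 0.7]
opening: 0.0215
grip_force: 52.1
```

Call:
{"name": "apply_moves", "arguments": {
  "plan": [
    [0.01,0,0,0.001,0],
    [0.01,0,0,0.001,0],
    [0.01,0,0,0.001,0],
    [0.01,0,0,0.001,0],
    [0.01,0,0,0.001,0]
  ]
}}

```text
t: 8.65
tool_pos: [0.5295, -0.3099, 0.2652]
tool_rot: [3.135, -0.194, 0.001]
contact_force: [-2.1, 0.6, 4.4]
opening: 0.0215
grip_force: 52.5
```

Call:
{"name": "apply_moves", "arguments": {
  "plan": [
    [0.01,0,-0.005,0,0],
    [0.01,0,-0.01,0,0],
    [0.01,0,-0.015,0,0],
    [0.01,0,-0.02,0,0],
    [0.01,0,-0.025,0,0],
    [0.01,0,-0.03,0,0],
    [0.01,0,-0.035,0,0],
    [0.01,0,-0.04,0,0],
    [0.01,0,-0.045,0,0],
    [0.01,0,-0.05,0,0]
  ]
}}

```text
t: 9.48
tool_pos: [0.5357, -0.2598, 0.265]
tool_rot: [3.135, -0.194, 0.001]
contact_force: [-0.7, -5.3, 5.8]
opening: 0.0214
grip_force: 52.5
```

Call:
{"name": "apply_moves", "arguments": {
  "plan": [
    [0.01,0,-0.005,-0.0003,0],
    [0.01,0,-0.01,-0.0006,0],
    [0.01,0,-0.015,-0.0006,0],
    [0.01,0,-0.02,-0.0006,0],
    [0.01,0,-0.025,-0.0006,0],
    [0.01,0,-0.03,-0.0006,0],
    [0.01,0,-0.035,-0.0006,0],
    [0.01,0,-0.04,-0.0006,0],
    [0.01,0,-0.045,-0.0006,0],
    [0.01,0,-0.05,-0.0006,0],
    [0.01,0,-0.05,-0.0006,0]
  ]
}}

```text
t: 10.4
tool_pos: [0.5419, -0.2094, 0.2652]
tool_rot: [-3.134, 0.193, 0.0]
contact_force: [0.2, -1.6, 4.8]
opening: 0.0214
grip_force: 52.5
```

```bash
sed -i 's/C=np.array.*/C=np.array([.5616,-.247])/' b.py; python3 b.py; ls pics
```

```text
[[0.9924, -0.1229, -0.0001, 0.5419], [-0.1229, -0.9924, 0.0014, -0.2094], [-0.0002, -0.0014, -1.0, 0.2652], [0.0, 0.0, 0.0, 1.0]] [-4.970e-01  7.600e-02  1.832e+00  1.000e-03  1.235e+00  1.196e+00] 10.4 [ 0.19536512 -1.56237572  4.80549573] [-0.32512991 -0.10435876 -0.09070369] 0.02136534611259878 52.50753164291382
top scraper None
top scrap_orange 0.58 z [0.005 0.046 0.057] bedxy [-0.0058  0.043 ] [0.271 0.164] 83.5 
top scrap_blue 0.21 z [0.004 0.046 0.059] bedxy [-0.0359  0.0349] [0.187 0.28 ] 3.5 
top scrap_white None
scene scraper 0.73 z [-0.001  0.008  0.014] bedxy [-0.1088  0.2665] [0.355 0.125] 23.8 [[-0.293, 0.229], [-0.229, 0.122], [0.076, 0.304], [0.012, 0.411]]
scene scrap_orange None
scene scrap_blue None
scene scrap_white None
wrist scraper 0.84 z [0.074 0.129 0.13 ] bedxy [-0.0495  0.0341] [0.047 0.234] 81.4 [[-0.167, 0.014], [0.067, 0.007], [0.068, 0.054], [-0.166, 0.061]]
wrist scrap_orange 0.68 z [0.051 0.052 0.054] bedxy [-0.0136  0.0621] [0.016 0.058] 82.7 
wrist scrap_blue 0.71 z [0.053 0.055 0.056] bedxy [0.0105 0.0785] [0.019 0.079] 82.8 
wrist scrap_white 0.66 z [0.053 0.055 0.056] bedxy [0.0105 0.0787] [0.018 0.079] 82.8 
c5.png
s2.png
s4.png
scene1.png
scene1040.png
scene3.png
scene597.png
t2.png
top1.png
top1040.png
top3.png
top597.png
w254.png
wrist1040.png
wrist597.png
```

Call:
{"name": "apply_moves", "arguments": {
  "plan": [
    [0.01,0,-0.005,0,0],
    [0.01,0,-0.01,0,0],
    [0.01,0,-0.015,0,0],
    [0.01,0,-0.02,0,0],
    [0.01,0,-0.024,0,0],
    [0.01,0,-0.024,0,0]
  ]
}}

```text
t: 11.65
tool_pos: [0.5448, -0.1861, 0.2654]
tool_rot: [3.136, -0.193, 0.0]
contact_force: [0.5, -3.1, 3.4]
opening: 0.0214
grip_force: 52.4
```

Call:
{"name": "apply_moves", "arguments": {
  "plan": [
    [0.01,0,-0.004,0,0],
    [0.01,0,-0.008,0,0],
    [0.01,0,-0.012,0,0],
    [0.01,0,-0.014,0,0],
    [0.01,0,-0.014,0,0]
  ]
}}

```text
t: 12.07
tool_pos: [0.5465, -0.1723, 0.2653]
tool_rot: [-3.135, 0.194, -0.0]
contact_force: [-0.4, -2.1, 4.9]
opening: 0.021
grip_force: 52.5
```

```bash
python3 b.py | grep -v top
```

```text
[[0.9924, -0.123, 0.0001, 0.5465], [-0.123, -0.9924, 0.0005, -0.1723], [0.0, -0.0005, -1.0, 0.2653], [0.0, 0.0, 0.0, 1.0]] [-0.435  0.057  1.851  0.     1.233  1.259] 12.0667 [-0.40205271 -2.06309607  4.88008466] [-0.52399604 -0.07131576 -0.09144765] 0.02101918421011772 52.47482478618622
scene scraper 0.78 z [0.046 0.074 0.127] bedxy [0.0309 0.1006] [0.203 0.106] 33.8 [[-0.08, 0.074], [-0.011, -0.006], [0.142, 0.127], [0.073, 0.207]]
scene scrap_orange None
scene scrap_blue 0.63 z [0.004 0.043 0.052] bedxy [0.0271 0.0773] [0.34  0.237] 84.5 
scene scrap_white None
wrist scraper 0.72 z [0.074 0.129 0.13 ] bedxy [-0.0485  0.0737] [0.048 0.237] 82.8 [[-0.167, 0.05], [0.07, 0.05], [0.07, 0.097], [-0.167, 0.098]]
wrist scrap_orange 0.76 z [0.03  0.039 0.049] bedxy [-0.0158  0.0971] [0.021 0.096] 77.8 
wrist scrap_blue 0.89 z [0.009 0.01  0.011] bedxy [-0.0164  0.1193] [0.019 0.066] 87.2 
wrist scrap_white 0.67 z [0.021 0.028 0.029] bedxy [0.0079 0.1042] [0.013 0.08 ] 74.5
```

View pics/wrist1207.png

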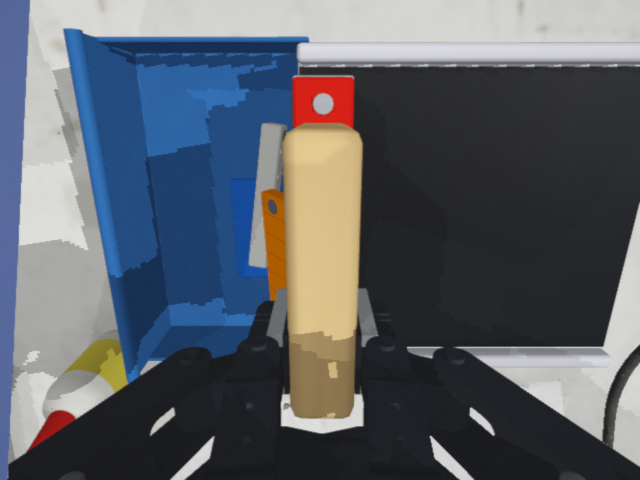

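```bash
cat > o.py <<'E'
from h import *
th=np.radians(82.9); yd=np.array([np.cos(th),np.sin(th)]); xd=np.array([yd[1],-yd[0]]); C=np.array([.5616,-.247])
p=shot('wrist'); hsv=cv2.cvtColor(p['img'],cv2.COLOR_BGR2HSV)
o=eyes.outline_of('scrap_orange',p)[0]['region']&(hsv[...,1]>150)&(abs(hsv[...,0].astype(int)-13)<6)
w=eyes.outline_of('scrap_white',p)[0]['region']
for n,m in (('o',o),('w',w)):
    c=cloud(p,m); y=(c[:,:2]-C)@yd; x=(c[:,:2]-C)@xd
    print(n,len(c),x.min().round(3),x.max().round(3))
    for a in np.arange(.06,.18,.003):
        k=(y>=a)&(y<a+.003)
        if k.sum()>10: print(a.round(3),k.sum(),np.percentile(c[k,2],[5,50,95]).round(3),np.percentile(x[k],[5,95]).round(3))
# lamp clearance from top: points left of forearm
E
python3 o.py
```

```text
o 1841 -0.053 0.015
0.09 93 [0.044 0.048 0.05 ] [-0.025  0.013]
0.093 481 [0.039 0.044 0.048] [-0.035  0.013]
0.096 421 [0.036 0.04  0.045] [-0.038  0.014]
0.099 458 [0.031 0.037 0.041] [-0.044  0.014]
0.102 388 [0.029 0.034 0.038] [-0.048  0.012]
w 2497 -0.039 0.048
0.093 183 [0.015 0.026 0.029] [0.029 0.046]
0.096 420 [0.017 0.028 0.029] [0.015 0.046]
0.099 372 [0.027 0.028 0.029] [0.016 0.047]
0.102 375 [0.027 0.028 0.029] [0.015 0.046]
0.105 498 [0.027 0.028 0.029] [-0.029  0.033]
0.108 411 [0.027 0.028 0.029] [-0.029  0.013]
0.111 198 [0.027 0.028 0.029] [-0.03  -0.003]
0.114 38 [0.026 0.027 0.028] [-0.03  -0.021]
```

Call:
{"name": "apply_moves", "arguments": {
  "plan": [
    [0.01,0,-0.003,0,0],
    [0.01,0,-0.005,0,0],
    [0.01,0,-0.005,0,0]
  ]
}}

```text
t: 13.22
tool_pos: [0.547, -0.1682, 0.2654]
tool_rot: [3.133, -0.194, -0.0]
contact_force: [-0.4, -3.0, 3.8]
opening: 0.0215
grip_force: 52.3
```

Call:
{"name": "apply_moves", "arguments": {
  "plan": [
    [0.01,0,-0.003,0,0],
    [0.01,0,-0.005,0,0],
    [0.01,0,-0.005,0,0]
  ]
}}

```text
t: 13.47
tool_pos: [0.5477, -0.1627, 0.2653]
tool_rot: [3.135, -0.194, -0.0]
contact_force: [-0.9, -3.5, 4.0]
opening: 0.0216
grip_force: 52.3
```

```bash
python3 o.py
```

```text
Traceback (most recent call last):
  File "o.py", line 4, in <module>
    o=eyes.outline_of('scrap_orange',p)[0]['region']&(hsv[...,1]>150)&(abs(hsv[...,0].astype(int)-13)<6)
      ~~~~~~~~~~~~~~~~~~~~~~~~~~~~~~~~~^^^
IndexError: list index out of range
```

Call:
{"name": "apply_moves", "arguments": {
  "plan": [
    [0.01,0,0,-0.01,0],
    [0.01,0,0,-0.03,0],
    [0.01,0,0,-0.055,0],
    [0.01,0,0.02,-0.08,0],
    [0.01,0,0.05,-0.09,0],
    [0.01,0,0.08,-0.09,0],
    [0.01,0,0.09,-0.09,0]
  ]
}}

```text
t: 14.15
tool_pos: [0.5359, -0.2542, 0.3555]
tool_rot: [-3.135, 0.197, 0.001]
contact_force: [0.2, 0.6, -2.3]
opening: 0.0216
grip_force: 51.6
```

```bash
python3 b.py
```

```text
[[0.9921, -0.1251, -0.0005, 0.5359], [-0.1251, -0.9921, 0.0006, -0.2542], [-0.0006, -0.0005, -1.0, 0.3555], [0.0, 0.0, 0.0, 1.0]] [-0.568  0.013  1.737  0.     1.393  1.128] 14.15 [ 0.23330043  0.56591414 -2.27838113] [ 0.01439179  0.04636564 -0.00803152] 0.02160665958471676 51.591641306877136
top scraper 0.36 z [0.043 0.172 0.515] bedxy [-0.0714 -0.0091] [0.02  0.102] 87.8 [[-0.121, -0.023], [-0.02, -0.015], [-0.021, 0.005], [-0.123, -0.003]]
top scrap_orange None
top scrap_blue None
top scrap_white 0.54 z [0.018 0.024 0.03 ] bedxy [0.0137 0.1194] [0.006 0.02 ] 53.8 
scene scraper 0.61 z [0.138 0.163 0.216] bedxy [0.0444 0.0042] [0.23  0.052] 4.9 [[-0.074, 0.006], [-0.063, -0.045], [0.162, 0.003], [0.152, 0.054]]
scene scrap_orange None
scene scrap_blue None
scene scrap_white None
wrist scraper 0.91 z [0.164 0.219 0.22 ] bedxy [ 0.0116 -0.01  ] [0.113 0.042] 0.2 [[-0.047, 0.004], [-0.042, -0.038], [0.071, -0.024], [0.065, 0.018]]
wrist scrap_orange 0.59 z [0.017 0.018 0.02 ] bedxy [-0.0165  0.0944] [0.021 0.069] 83.0 
wrist scrap_blue 0.56 z [0.009 0.01  0.011] bedxy [-0.0152  0.1153] [0.018 0.063] 77.7 
wrist scrap_white 0.59 z [0.013 0.021 0.022] bedxy [0.0078 0.1226] [0.027 0.085] 74.8
```

Call:
{"name": "apply_moves", "arguments": {
  "plan": [
    [0.01,-0.016,0,0,0.12],
    [0.01,-0.034,0,0,0.24],
    [0.01,-0.052,-0.001,0,0.36],
    [0.01,-0.07,-0.002,0,0.48],
    [0.01,-0.088,-0.003,0,0.6],
    [0.01,-0.106,-0.004,0,0.72],
    [0.01,-0.122,-0.0045,0.01,0.84],
    [0.01,-0.134,-0.0045,0.025,0.96],
    [0.01,-0.142,-0.0045,0.04,1.08],
    [0.01,-0.142,-0.0045,0.06,1.112],
    [0.01,-0.142,-0.0045,0.08,1.112],
    [0.01,-0.142,-0.0045,0.1,1.112]
  ]
}}

```text
t: 15.9
tool_pos: [0.3961, -0.2302, 0.255]
tool_rot: [-2.56, 1.821, -0.002]
contact_force: [-0.3, 0.2, -2.1]
opening: 0.0214
grip_force: 51.6
```

Call:
{"name": "apply_moves", "arguments": {
  "plan": [
    [0.01,0,0,0.015,0],
    [0.01,0,0,0.024,0],
    [0.01,0,0,0.028,0],
    [0.01,0,0,0.03,0],
    [0.01,0,0,0.03,0],
    [0.01,0,0,0.03,0]
  ]
}}

```text
t: 16.4
tool_pos: [0.3967, -0.2306, 0.2264]
tool_rot: [2.561, -1.82, 0.003]
contact_force: [0.4, 0.1, -1.6]
opening: 0.0215
grip_force: 51.6
```

Call:
{"name": "apply_moves", "arguments": {
  "plan": [
    [0.01,0,0,0.003,0],
    [0.01,0,0,0.005,0],
    [0.01,0,0,0.005,0],
    [0.01,0,0,0.005,0]
  ]
}}

```text
t: 16.73
tool_pos: [0.3966, -0.2305, 0.221]
tool_rot: [2.561, -1.82, 0.003]
contact_force: [0.1, -0.2, 0.6]
opening: 0.0209
grip_force: 51.8
```

Call:
{"name": "apply_moves", "arguments": {
  "plan": [
    [0.01,0,0,0.0005,0],
    [0.01,0,0,0.001,0],
    [0.01,0,0,0.001,0]
  ]
}}

```text
t: 16.98
tool_pos: [0.3967, -0.2306, 0.221]
tool_rot: [2.561, -1.82, 0.002]
contact_force: [-2.9, 1.7, 8.6]
opening: 0.0216
grip_force: 53.0
```

On the bench. Release and withdraw upward.

Call:
{"name": "apply_moves", "arguments": {
  "plan": [
    [0.04,0,0,-0.0005,0],
    [0.085,0,0,-0.0005,0],
    [0.085,0,0,-0.0005,0],
    [0.085,0,0,-0.0005,0],
    [0.085,0,0,-0.0005,0],
    [0.085,0,0,-0.02,0],
    [0.085,0,0,-0.05,0],
    [0.085,0,0,-0.085,0],
    [0.085,0,0,-0.12,0],
    [0.085,0,0,-0.15,0],
    [0.085,0,0,-0.15,0]
  ]
}}

```text
t: 17.9
tool_pos: [0.3975, -0.2312, 0.3771]
tool_rot: [2.56, -1.819, 0.02]
contact_force: [0.4, 0.1, 1.4]
opening: 0.0853
grip_force: 0.0
```

```bash
python3 b.py | grep -v top
python3 - <<'E'
import cv2,glob,numpy as np
f=sorted(glob.glob('pics/wrist*.png'),key=lambda s:int(s[10:-4]))[-1]
a=cv2.imread(f); b=cv2.imread(f.replace('wrist','scene'))[220:400,220:400]
cv2.imwrite('pics/c9.png',np.hstack([cv2.resize(a,(480,360)),cv2.copyMakeBorder(cv2.resize(b,(320,320),interpolation=3),0,40,0,0,0)]))
E
```

```text
[[0.3287, -0.9444, 0.01, 0.3975], [-0.9444, -0.3288, -0.0082, -0.2312], [0.011, -0.0068, -0.9999, 0.3771], [0.0, 0.0, 0.0, 1.0]] [-0.689 -0.347  2.017  0.     1.458  2.118] 17.9 [0.39960837 0.06944083 1.38556731] [-0.02886275 -0.0144848  -0.03332328] 0.08528757134923755 0.0
scene scraper 0.83 z [0.011 0.048 0.086] bedxy [-0.1591 -0.0236] [0.029 0.137] 17.9 [[-0.201, 0.033], [-0.143, -0.092], [-0.117, -0.08], [-0.175, 0.045]]
scene scrap_orange None
scene scrap_blue None
scene scrap_white 0.49 z [0.014 0.021 0.024] bedxy [0.0127 0.1247] [0.033 0.097] 86.3 
wrist scraper 0.67 z [0.029 0.084 0.086] bedxy [-0.1567 -0.0186] [0.03  0.146] 18.8 [[-0.202, 0.041], [-0.138, -0.091], [-0.111, -0.078], [-0.175, 0.054]]
wrist scrap_orange 0.94 z [0.017 0.018 0.02 ] bedxy [-0.0176  0.0943] [0.022 0.069] 81.7 
wrist scrap_blue 0.81 z [0.009 0.01  0.011] bedxy [-0.027   0.1183] [0.018 0.037] 84.3 
wrist scrap_white 0.9 z [0.012 0.021 0.022] bedxy [0.0144 0.1217] [0.036 0.088] 75.9
```

View pics/c9.png

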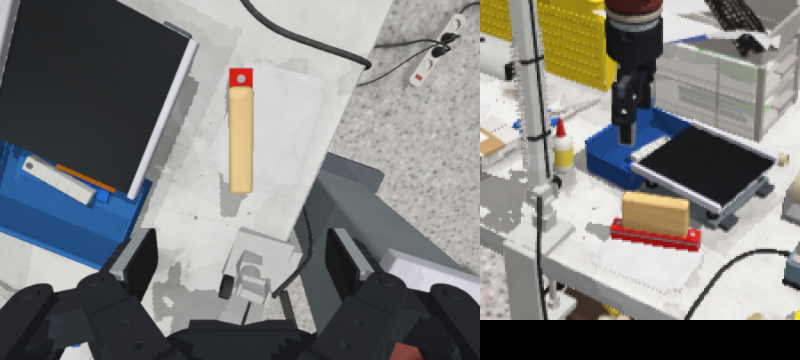

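The block stands upright on the bench at (240,130). All three scraps are in the tray, near (60,180), and the plate is empty. The bottle is still standing and the hand is clear.

```bash
python3 -c "
from station import ctrl
print(ctrl.finish_job())"
```

```text
the job is handed in; nothing more can be done
None
```

I handed the job in at about 18 s: all three scraps are in the blue tray, the block stands released and upright on the bench, and I never moved near the bottle, tape or pliers; the hand-in returned no verdict.

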